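Put the planes away in the fitted drawer

ROBOT

A 6-joint arm with a two-finger parallel gripper is mounted at the origin on the work surface. World frame = base frame: x ahead of the robot, y to its left, z up, the work surface at z = 0. Lengths are in mm, angles in degrees, forces in N, time in s.
With the tool pointing down it reaches from about 325 to 925 mm from the base axis. Payload 3.1 kg.
Tool frame: the origin (TCP) lies at the very end of the fingers, on their centre line; the grasp point (between the pads) lies grasp_offset behind it (grasp_offset is the distance from the TCP to the grasp point, in mm); z points along the fingers, y is the line along which they close (so a half turn about z gives the same grasp; the last joint's range is limited). The gripper opens to 85 mm and grips with 20 to 120 N. Pads are 22 mm wide; open, the fingers measure 114 mm over their backs; the gripper's body (76 mm by 85 mm) begins 54 mm behind the grasp point. The pads swing forward as they close: fully open they stand 13 mm farther back than shut.
Start: joints at [58.488, 12.427, 92.441, -0, 75.132, -6.429], TCP at [264.951, 566.074, 231.3] pointing down, gripper open.
Joint ranges: [-157.48, 157.48], [-44.54, 120.13], [17.64, 146.25], [-64.5, 244.5], [7.68, 150.69], [-147.95, 147.95]. Speed limits (degrees/s): [159.86, 159.86, 180, 180, 180, 180].

INTERFACE

Orientations are given as [roll, pitch, yaw] about the fixed x, y, z axes, in that order (R = Rz(yaw) Ry(pitch) Rx(roll)).
In Python, from station import * gives the robot as it stands. Calls block until the motion is done:
- goto(position, orientation): joint-space move of the TCP to a pose.
- move_l(position, attitude=None, speed=150): straight line of the TCP; attitude=None keeps the orientation; speed is the mean speed in mm/s.
- move_j(angles): joint-space move.
- grip(opening, squeeze=None): finger opening in mm; squeeze is the grip in N (None keeps the last); returns when the fingers have stopped.
- wait(seconds).
- solve_ik(position, orientation): joint angles nearest the present ones, or None.
- get_obs(): the state.
- get_image(name): name is "side" or "top"; returns the picture (384x512x3 uint8, red, green, blue); there is no depth.
- get_calibration(name): a dict with "fx", "fy", "cx", "cy" (pixels), "D" ([k1, k2, p1, p2, k3] as OpenCV has them; the pictures are not rectified), "R" (3x3) and "t" (3): a world point X has camera coordinates R X + t. Camera axes: x right, y down, z forward; pixel columns grow to the right and rows downward; lengths in mm; the calibration is good to about 2 mm. A picture is of the moment at which its call begins. get_calibration takes no time and is no camera call.
A pose or a line that the arm cannot do raises Unreachable and nothing moves.
- sign_off(): hands the job in; it is judged then, once.
Trained networks look in the newest picture that a camera, given by its name, has taken for a name from the list of things; names that differ only in an ending like _2 or _b are one class to them, and where a whole thing is asked for, a point or a joint stands for the part that bears it (a point fixed in the world has none). Each returns a list of dicts, best first, with "score" (0 to 1); they miss things now and then, are a little off and sometimes report something else, mostly with a low value. They report only what shows in the picture. A call takes as long as a camera call. They do not tell look-alikes from the thing itself.
- spot_in(name, camera): "extent" ([centre column, centre row, width, height] in pixels, round what is visible of it).
- regions_of(name, camera): "region" (384x512 bool, what is visible of it) and "extent" ([centre column, centre row, width, height] in pixels, round what is visible of it).
The state is a dict: "t": time; "joint_pos": joint angles; "qvel": joint speeds; "effort": joint torques, N m; "tcp_pos": TCP position; "ee_rot": TCP orientation; "wrist_force": force on the tool from outside, world axes, zero at the start; "moment": the same for the moment, N m; "grip_width": finger opening in mm; "grip_force": force on a finger pad.
Only numpy, scipy, OpenCV 4.12 (cv2) and the standard library are available. Lean on these libraries where they do the work, as an engineer would, in place of code of your own. Each camera call takes 0.05 s, during which the arm holds its last target. There are 200 camera calls.

TASK

The carving is done for today: put the four hand planes lying about the bench back in the shallow drawer, each standing flat on its sole, fully down in the recess that is cut to its own length and width (either way round). Leave the dividers, which are set to a measurement, and the try square lying where they are.

Things in the scene. Friction and masses are not known exactly. Their poses are not given: they have to be found in the camera images.
- plane_block: the block plane: black cast-iron body 150 long x 48 wide, silver lever cap, brass front knob; 50 mm high overall; flat parallel cheeks (48 over the outside), 32 high for 30 each side of mid-length; loose, about 0.65 kg, standing on its sole. Origin: centre of the sole; x along its length to the toe, y across, z up.
- plane_palm: the little palm plane: black cast-iron body 80 long x 32 wide, small silver cap, brass screw, dark wooden front button; 40 mm high overall; flat parallel cheeks (32 over the outside), 29 high for 18 each side of mid-length; loose, about 0.25 kg, standing on its sole. Origin: centre of the sole; x along its length to the toe, y across, z up.
- plane_shoulder: the shoulder plane: narrow bright steel body 150 long x 24 wide, dark wooden infill and wedge on top; 63 mm high overall; flat parallel sides (24 over the outside), 48 high for 18 each side of mid-length; loose, about 0.6 kg, standing on its sole. Origin: centre of the sole; x along its length to the toe, y across, z up.
- plane_smoother: the wooden smoothing plane: beech block 120 long x 56 wide x 44 high, open throat, dark wedge, steel iron slanting up to about 70 mm; flat parallel sides (56 over the outside) all along; loose, about 0.5 kg, standing on its sole. Origin: centre of the sole; x along its length to the toe, y across, z up.
- insert_block: insert for the block plane: one of four pale blocks 196 x 98 x 18 mm high, fixed side by side in the shallow drawer; centred in its top a cork-lined recess 166 long x 64 wide, 10 deep (8 mm room all round). Origin: centre of its underside, 6 above the bench; recess floor 8, rim 18 above the origin; x along the recess's length, z up. Drawer walls: 26 (far 34) above the bench.
- insert_palm: insert for the little palm plane: one of four pale blocks 196 x 98 x 18 mm high, fixed side by side in the shallow drawer; centred in its top a cork-lined recess 96 long x 48 wide, 10 deep (8 mm room all round). Origin: centre of its underside, 6 above the bench; recess floor 8, rim 18 above the origin; x along the recess's length, z up. Drawer walls: 26 (far 34) above the bench.
- insert_shoulder: insert for the shoulder plane: one of four pale blocks 196 x 98 x 18 mm high, fixed side by side in the shallow drawer; centred in its top a cork-lined recess 166 long x 40 wide, 10 deep (8 mm room all round). Origin: centre of its underside, 6 above the bench; recess floor 8, rim 18 above the origin; x along the recess's length, z up. Drawer walls: 26 (far 34) above the bench.
- insert_smoother: insert for the wooden smoothing plane: one of four pale blocks 196 x 98 x 18 mm high, fixed side by side in the shallow drawer; centred in its top a cork-lined recess 136 long x 72 wide, 10 deep (8 mm room all round). Origin: centre of its underside, 6 above the bench; recess floor 8, rim 18 above the origin; x along the recess's length, z up. Drawer walls: 26 (far 34) above the bench.
- dividers: a pair of steel dividers lying flat and open, 145 long, 50 wide over the points, up to 14 high, loose, on the robot's side of the drawer. Origin: on the bench, midway along; hinge towards -x, points towards +x.
- square: a try square lying flat: dark wooden stock 115 long x 22 x 18 high with a thin steel blade 150 long at right angles, loose. Origin: centre of the stock's underside; x along the blade, y along the stock.
Mind the look-alikes: they are no part of the job. Leave any purple look-alike of the plane_smoother alone.

How it is judged (in metres and radians):
At the end, for the whole second after the job is handed in: each plane stands, at rest, on the floor of its own recess: centre within 14 mm of the recess centre, sole within 3 mm of its floor, tilt under 0.06 rad, length along the recess within 0.3 rad either way round (the recess walls give all this once it is fully down) (horizontal distance between plane_block and insert_block below 0.014 m and z of plane_block in the frame of insert_block between 0.005 and 0.011 m and angle between the x axis of plane_block and the x axis of insert_block, either way round below 0.3 rad and angle between each of plane_block, plane_palm, plane_shoulder, plane_smoother's own z axis and vertical below 0.06 rad and linear speed of each of plane_block, plane_palm, plane_shoulder, plane_smoother below 0.02 m/s and angular speed of each of plane_block, plane_palm, plane_shoulder, plane_smoother below 0.1 rad/s and horizontal distance between plane_palm and insert_palm below 0.014 m and z of plane_palm in the frame of insert_palm between 0.005 and 0.011 m and angle between the x axis of plane_palm and the x axis of insert_palm, either way round below 0.3 rad and horizontal distance between plane_shoulder and insert_shoulder below 0.014 m and z of plane_shoulder in the frame of insert_shoulder between 0.005 and 0.011 m and angle between the x axis of plane_shoulder and the x axis of insert_shoulder, either way round below 0.3 rad and horizontal distance between plane_smoother and insert_smoother below 0.014 m and z of plane_smoother in the frame of insert_smoother between 0.005 and 0.011 m and angle between the x axis of plane_smoother and the x axis of insert_smoother, either way round below 0.3 rad); the robot touches nothing.
It fails at once if the dividers are shifted by more than 20 mm (distance of dividers from where it was at the start of the episode above 0.02 m).
It fails at once if the try square is shifted by more than 20 mm (distance of square from where it was at the start of the episode above 0.02 m).
It also fails if it takes over 104 s, if anything falls off the work surface, if the arm or the gripper's body presses on something with over 40 N, if the wrist force passes 120 N, or if a joint passes its speed limit or range.

## Working session

There is one attempt and no reset: what is moved stays moved. The work goes in short steps, each a Python script; the robot and the scene stay as the last script left them, time stands still between calls to the robot, and variables do not carry over. Pictures are saved under pics/ and viewed, at most 14 in all, crops included, and the job is handed in when it is done.

```bash
mkdir -p pics; ls; python3 - <<'E'
from station import *
import cv2
o=get_obs();print({k:o[k] for k in('t','tcp_pos','ee_rot','grip_width')})
try: print(grasp_offset)
except Exception as e: print(e)
for c in('top','side'):
    im=get_image(c);cv2.imwrite(f'pics/{c}0.png',cv2.resize(im[:,:,::-1],None,fx=1.56,fy=1.56,interpolation=cv2.INTER_CUBIC))
    k=get_calibration(c);print(c,k)
    for n in('plane_block','plane_palm','plane_shoulder','plane_smoother','insert_block','insert_palm','insert_shoulder','insert_smoother','dividers','square'):
        print(n,[(round(d['score'],2),[round(float(x)) for x in d['extent']]) for d in spot_in(n,c)])
E
```

```text
pics
{'t': 0.0, 'tcp_pos': array([264.51488286, 565.37304319, 229.97063505]), 'ee_rot': array([-1.79864823e+02, -1.40230493e-02,  1.54915863e+02]), 'grip_width': 85.4145057737995}
18.700000000000003
top {'fx': 363.16976070816224, 'fy': 363.16976070816224, 'cx': 253.5879570436603, 'cy': 195.21729761559067, 'D': array([0.00647251, 0.        , 0.        , 0.        , 0.        ]), 'R': array([[ 0.07382637, -0.99726074,  0.00454719],
       [-0.96895751, -0.07280839, -0.23626317],
       [ 0.23594706,  0.01303642, -0.97167846]]), 't': array([-21.41427003, 478.9019958 , 923.03448609])}
plane_block [(0.55, [136, 175, 52, 38])]
plane_palm [(0.95, [200, 218, 20, 31])]
plane_shoulder [(0.64, [318, 222, 22, 56])]
plane_smoother [(0.86, [358, 303, 20, 49]), (0.7, [388, 195, 48, 49])]
insert_block [(0.84, [204, 136, 47, 68])]
insert_palm [(0.61, [238, 141, 45, 70])]
insert_shoulder [(0.8, [274, 146, 46, 70])]
insert_smoother [(0.83, [307, 153, 41, 73])]
dividers [(0.64, [384, 194, 46, 44]), (0.57, [256, 227, 23, 50])]
square [(0.71, [137, 108, 61, 47])]
side {'fx': 412.35992916783846, 'fy': 412.35992916783846, 'cx': 253.51573270587065, 'cy': 193.56817194500888, 'D': array([-0.13149671,  0.        ,  0.        ,  0.        ,  0.        ]), 'R': array([[ 0.96657364, -0.25637367, -0.00281857],
       [-0.19860089, -0.74171699, -0.6406353 ],
       [ 0.16215144,  0.61978096, -0.76784013]]), 't': array([-437.59879267,  127.1196893 , 1195.62601712])}
plane_block [(0.66, [248, 129, 23, 31])]
plane_palm [(0.61, [299, 152, 62, 30]), (0.49, [231, 170, 24, 13])]
plane_shoulder [(0.98, [260, 250, 54, 24])]
plane_smoother [(0.93, [317, 297, 40, 48]), (0.55, [194, 302, 52, 37])]
insert_block [(0.9, [300, 152, 62, 25])]
insert_palm [(0.58, [306, 172, 63, 31])]
insert_shoulder [(0.64, [313, 198, 65, 34])]
insert_smoother [(0.93, [324, 223, 77, 32])]
dividers [(0.53, [234, 208, 38, 20])]
square [(0.86, [299, 111, 34, 33])]
```

View pics/top0.png

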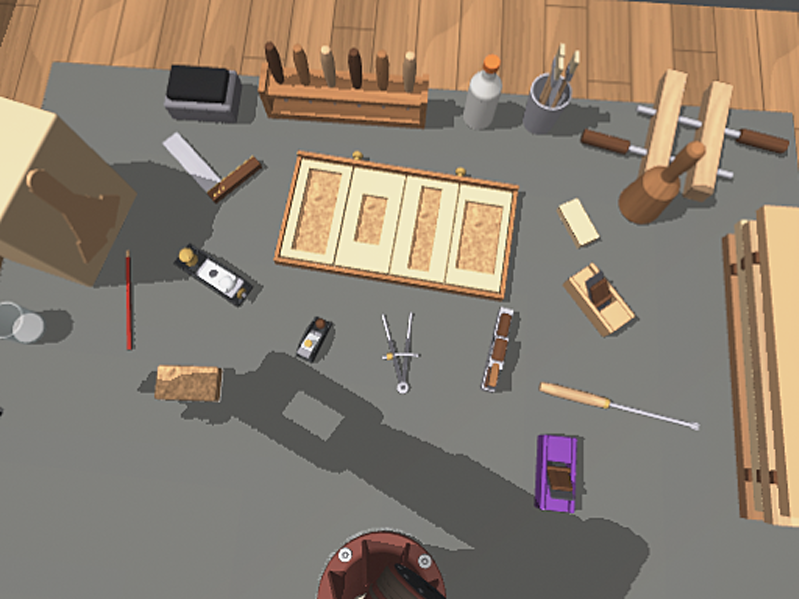

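View pics/side0.png

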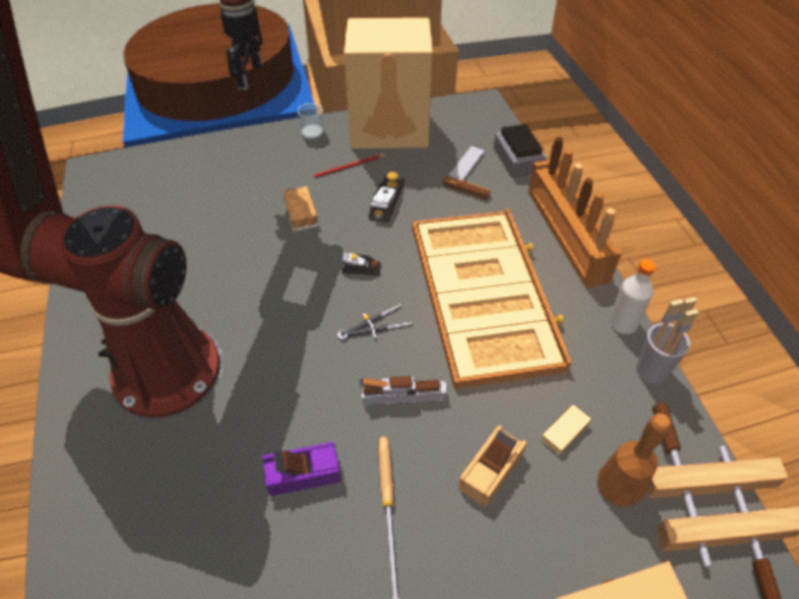

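The top view shows the beech smoother at (384,191) and its purple look-alike at (357,303), which stays put. The block plane is at (138,175), the palm plane at (201,218), the shoulder plane at (320,224) and the dividers at (257,227). The inserts run left to right at (205,136), (238,141), (274,147) and (308,153). Candidates for the smoother are those two plus the cork or wood blocks at (121,245) and (371,142). The beech one with the throat matches the description.

Next I fit poses by silhouette in both cameras.

```bash
cat > fit.py <<'E'
from station import *
import numpy as np, cv2
from scipy.optimize import minimize
S=3
DIM={'plane_block':[(150,48,0,15),(60,48,0,32)],'plane_palm':[(80,32,0,12),(36,32,0,29)],'plane_shoulder':[(150,24,0,28),(100,24,0,48)],
 'plane_smoother':[(120,56,0,44)],**{'insert_'+n:[(196,98,24,24)] for n in('block','palm','shoulder','smoother')}}
CAL={c:get_calibration(c) for c in('top','side')}
def proj(P,c):
    k=CAL[c];K=np.array([[k['fx'],0,k['cx']],[0,k['fy'],k['cy']],[0,0,1.]])
    return cv2.projectPoints(np.asarray(P,float).reshape(-1,3),cv2.Rodrigues(k['R'])[0],k['t'].reshape(3,1),K,k['D'])[0].reshape(-1,2)
def ground(uv,c,z):
    k=CAL[c];K=np.array([[k['fx'],0,k['cx']],[0,k['fy'],k['cy']],[0,0,1.]])
    n=cv2.undistortPoints(np.array([[uv]],float),K,k['D'])[0,0];d=k['R'].T@[n[0],n[1],1];o=-k['R'].T@k['t']
    return (o+d*(z-o[2])/d[2])[:2]
def render(name,p,c,z0=0):
    x,y,a=p[0],p[1],np.radians(p[2]);m=np.zeros((384*S,512*S),np.uint8)
    for L,W,z1,z2 in DIM[name]:
        P=[(x+np.cos(a)*i*L/2-np.sin(a)*j*W/2,y+np.sin(a)*i*L/2+np.cos(a)*j*W/2,z0+z) for i in(-1,1) for j in(-1,1) for z in(z1,z2)]
        h=cv2.convexHull(((proj(P,c)+.5)*S*16).astype(np.int32));cv2.fillConvexPoly(m,h,1,shift=4)
    return m
def masks(name,px,cams=('top','side')):
    out={}
    for c in cams:
        for d in regions_of(name,c):
            e=d['extent']
            if np.hypot(e[0]-px[c][0],e[1]-px[c][1])<16:
                out[c]=cv2.resize(d['region'].astype(np.uint8),None,fx=S,fy=S,interpolation=cv2.INTER_NEAREST);break
    return out
def iou(a,b): return (a&b).sum()/max(1,(a|b).sum())
def fit(name,M,p0,z0=0):
    f=lambda p:-np.mean([iou(render(name,p,c,z0),M[c]) for c in M])
    best=None
    for da in(-15,0,15):
        s=np.array([p0[0],p0[1],p0[2]+da]);r=minimize(f,s,method='Nelder-Mead',options=dict(initial_simplex=s+np.array([[0,0,0],[12,0,0],[0,12,0],[0,0,12]]),xatol=.2,fatol=1e-4))
        if best is None or r.fun<best.fun: best=r
    return best.x,-best.fun
E
cat > m.py <<'E'
from fit import *
T={'plane_block':((138,175),(248,128),(176,247,245,297)),'plane_palm':((201,218),(231,169),(305,355,322,320)),'plane_shoulder':((320,224),(260,250),(492,385,505,312)),
'plane_smoother':((384,191),(316,297),(618,330,580,270)),'insert_block':((204,136),(300,152),(300,260,330,160)),'insert_palm':((238,141),(306,172),(355,265,390,172)),
'insert_shoulder':((274,146),(313,198),(410,280,445,180)),'insert_smoother':((307,153),(324,223),(465,285,500,187))}
im={c:get_image(c) for c in CAL}
for n,(t,s,l) in T.items():
    z=24 if n[0]=='i' else 15
    a,b=ground((l[0]/1.56,l[1]/1.56),'top',z),ground((l[2]/1.56,l[3]/1.56),'top',z);yaw=np.degrees(np.arctan2(*(b-a)[::-1]))
    M=masks(n,dict(top=t,side=s));g=ground(t,'top',24);p,q=fit(n,M,(*g,yaw))
    print(n,list(M),p.round(1),round(q,3),'init',g.round(),round(yaw),{c:round(iou(render(n,p,c),M[c]),2) for c in M})
    for c in CAL:
        k,_=cv2.findContours(cv2.resize(render(n,p,c),(1536,1152)),cv2.RETR_EXTERNAL,cv2.CHAIN_APPROX_NONE)
        if n==list(T)[0]: im[c]=cv2.resize(im[c][:,:,::-1],(1536,1152),interpolation=cv2.INTER_CUBIC)
        cv2.drawContours(im[c],k,-1,(0,255,0),1)
cv2.imwrite('pics/topfit.png',im['top'][270:870,380:1180] if 0 else cv2.resize(im['top'][260:790,300:1280],(800,433),interpolation=cv2.INTER_AREA))
cv2.imwrite('pics/sidefit.png',cv2.resize(im['side'][320:1000,600:1200],(529,600),interpolation=cv2.INTER_AREA))
E
time python3 m.py
```

```text
plane_block ['top', 'side'] [ 524.1  357.2 -119.1] 0.909 init [521. 345.] -121 {'top': np.float64(0.93), 'side': np.float64(0.89)}
plane_palm ['top', 'side'] [416.5 158.  -22.6] 0.869 init [412. 154.] -20 {'top': np.float64(0.88), 'side': np.float64(0.85)}
plane_shoulder ['top', 'side'] [ 421.3 -169.2  -11.7] 0.882 init [ 420. -173.] -8 {'top': np.float64(0.89), 'side': np.float64(0.87)}
plane_smoother ['top', 'side'] [ 524.6 -347.8   39.3] 0.92 init [ 527. -349.] 32 {'top': np.float64(0.92), 'side': np.float64(0.92)}
insert_block ['top', 'side'] [655.5 174.6  -6.1] 0.941 init [653. 172.] -10 {'top': np.float64(0.96), 'side': np.float64(0.92)}
insert_palm ['top'] [645.5  74.5  -5.4] 0.969 init [645.  72.] -15 {'top': np.float64(0.97)}
insert_shoulder ['top', 'side'] [636.  -27.4  -5.4] 0.935 init [638. -33.] -15 {'top': np.float64(0.96), 'side': np.float64(0.91)}
insert_smoother ['top', 'side'] [ 626.7 -128.6   -5.2] 0.942 init [ 623. -129.] -16 {'top': np.float64(0.97), 'side': np.float64(0.92)}
real	0m16.119s
user	0m10.437s
sys	0m2.716s
```

View pics/topfit.png

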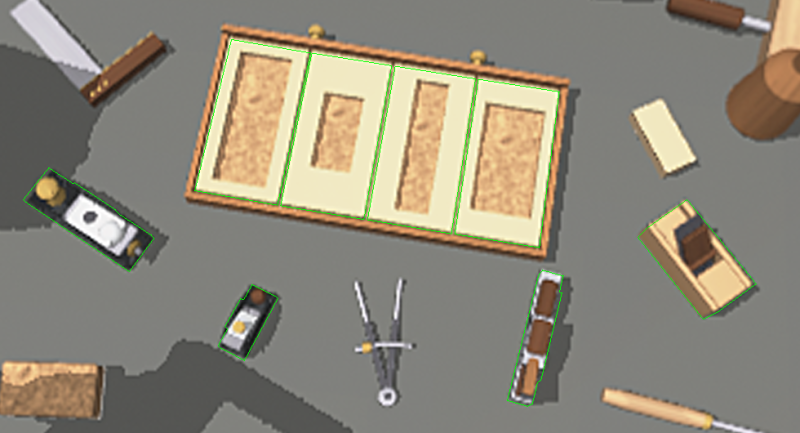

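View pics/sidefit.png

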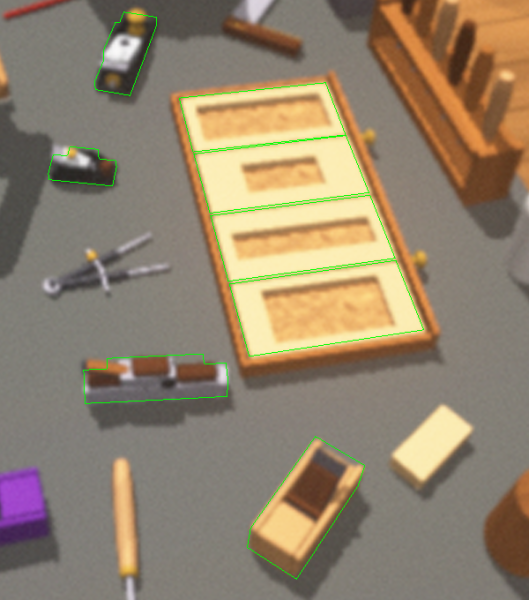

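All fits sit on the outlines. Insert pitch is about 101 mm with yaws agreeing near −5.5°, so the measurements are plausible. I start with the block plane.

```bash
cat > job.py <<'E'
from station import *
import numpy as np
W=dict(block=48,palm=32,shoulder=24,smoother=56)
P=dict(block=(524.1,357.2,-119.1),palm=(416.5,158,-22.6),shoulder=(421.3,-169.2,-11.7),smoother=(524.6,-347.8,39.3))
I=dict(block=(655.5,174.6,-5.5),palm=(645.5,74.5,-5.5),shoulder=(636,-27.4,-5.5),smoother=(626.7,-128.6,-5.5))
H=dict(block=6,palm=5,shoulder=14,smoother=13)
def best(x,y,z,yaw):
    c=[]
    for k in(0,180,-180):
        q=solve_ik([x,y,z],[180,0,yaw+k])
        if q is not None: c.append((np.abs(np.array(q)-get_obs()['joint_pos']).max(),yaw+k))
    return min(c)[1]
def st(m):
    o=get_obs();print(m,round(o['t'],1),o['tcp_pos'].round(1),'w',round(o['grip_width'],1),'gf',np.round(o['grip_force'],1),'F',o['wrist_force'].round(1),flush=True)
    return o
def pick(n,up=150):
    x,y,a=P[n];w=best(x,y,up,a);R=[180,0,w]
    goto([x,y,up],R);grip(85);st('above '+n)
    move_l([x,y,H[n]+1],speed=120);grip(W[n]-8,60);st('gripped')
    move_l([x,y,up],speed=150);o=st('lifted')
    return abs(o['grip_width']-W[n])<4
def place(n,up=150,rel=26):
    x,y,a=I[n];w=best(x,y,up,a);z=max(rel,14+H[n]+2)
    goto([x,y,up],[180,0,w]);st('over')
    move_l([x,y,z+12],speed=150);move_l([x,y,z],speed=50);st('down')
    grip(W[n]+12);wait(.2);move_l([x,y,up],speed=200);st('released')
E
python3 - <<'E'
from job import *
from fit import ground
import cv2
ok=pick('block');print(ok)
if ok: place('block')
for c in('top','side'): cv2.imwrite(f'pics/{c}1.png',get_image(c)[:,:,::-1])
E
```

```text
above block 3.5 [523.6 358.3 150.4] w 85.2 gf 0.0 F [ 0.2 -0.3  0.4]
gripped 5.3 [524.8 357.6   8. ] w 47.0 gf 63.7 F [0.  0.9 3.9]
lifted 6.4 [522.8 356.5 148. ] w 47.1 gf 62.6 F [-0.7 -0.  -6.8]
True
over 7.3 [654.4 175.  148.6] w 46.8 gf 62.7 F [-0.6  0.9 -6.6]
down 8.6 [654.8 174.4  25.4] w 46.7 gf 62.8 F [ 0.4 -1.1 -7.7]
released 9.8 [654.5 174.4 148.6] w 60.0 gf 0.0 F [-0.8 -0.3 -0.6]
```

```bash
python3 - <<'E'
from job import *
import cv2
if pick('palm'):
    place('palm')
    ok=pick('shoulder')   # arm now away from the left inserts
    for c,(a,b,d,e) in dict(top=(90,260,150,390),side=(90,290,210,400)).items():
        cv2.imwrite(f'pics/{c}2.png',cv2.resize(get_image(c)[a:b,d:e,::-1],None,fx=3,fy=3,interpolation=cv2.INTER_CUBIC))
    print(ok)
E
```

```text
above palm 11.2 [417.1 158.  150. ] w 85.4 gf 0.0 F [ 0.  -0.3  0.7]
gripped 13.1 [417.2 158.1   6.5] w 31.0 gf 61.7 F [ 0.1 -0.   3.6]
lifted 14.2 [415.3 157.8 148.7] w 30.8 gf 61.0 F [ 0.   0.2 -3.1]
over 15.2 [643.9  75.1 148.8] w 30.8 gf 60.9 F [-0.5  0.1 -2.1]
down 16.5 [645.   74.5  25.5] w 30.9 gf 61.0 F [-0.7 -0.1 -2.6]
released 17.8 [644.5  74.5 148.8] w 43.8 gf 0.0 F [ 0.6 -0.3 -0.1]
above shoulder 19.5 [ 421.5 -169.1  150. ] w 85.1 gf 0.0 F [ 0.   0.1 -0.6]
gripped 21.3 [ 421.7 -169.6   15.5] w 23.0 gf 60.4 F [-0.8 -0.6  3.8]
lifted 22.4 [ 419.9 -168.4  148.3] w 23.5 gf 59.0 F [ 0.1 -0.6 -6.2]
True
```

View pics/side2.png

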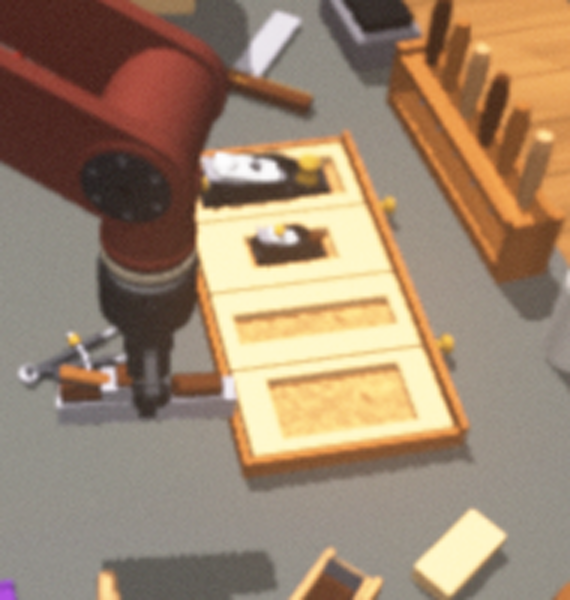

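View pics/top2.png

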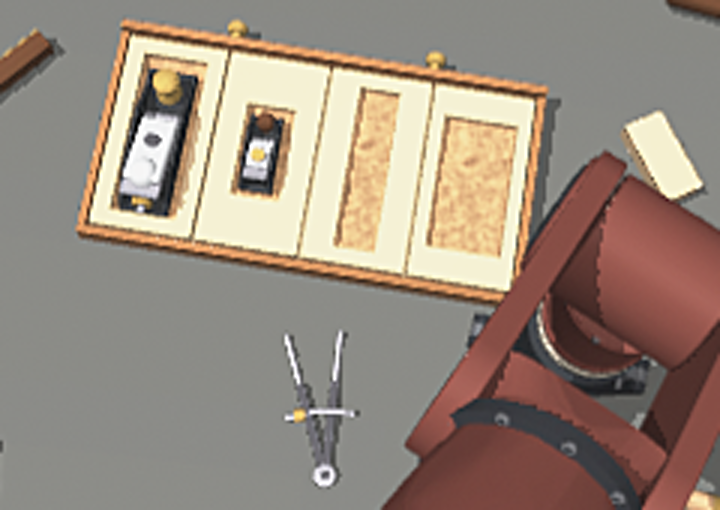

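Block and palm planes appear to be in their recesses, at about (155,140) and (262,150) in the top crop; I'll verify by fit once the arm is away. Now the rest.

```bash
python3 - <<'E'
from job import *
place('shoulder')
if pick('smoother'): place('smoother')
goto([330,450,250],[180,0,best(330,450,250,155)]);st('parked')
from fit import *
im={c:get_image(c) for c in CAL}
for n in W:
    M=masks('plane_'+n,{c:proj([*I[n][:2],35],c)[0] for c in CAL})
    print(n,list(M),end=' ')
    for z in(14,19,24):
        if M: p,q=fit('plane_'+n,M,I[n],z);print(z,(p-I[n]).round(1),round(q,3),end=' | ')
    print()
for c,(a,b,d,e) in dict(top=(90,260,150,390),side=(90,290,210,400)).items():
    cv2.imwrite(f'pics/{c}3.png',cv2.resize(im[c][a:b,d:e,::-1],None,fx=3,fy=3,interpolation=cv2.INTER_CUBIC))
E
```

```text
over 23.5 [634.6 -28.2 149.1] w 23.2 gf 59.1 F [-0.3  0.  -6.6]
down 24.8 [635.8 -27.3  29.9] w 23.6 gf 59.3 F [-0.7 -1.  -6.4]
released 26.0 [635.  -27.2 148.8] w 36.1 gf 0.0 F [-1.   0.  -0.7]
above smoother 27.8 [ 524.7 -347.7  150.1] w 85.1 gf 0.0 F [ 0.3 -0.2  0.3]
gripped 29.5 [ 525.4 -348.4   15.2] w 54.9 gf 66.8 F [-0.2 -0.2  4.5]
lifted 30.5 [ 523.5 -346.9  148.1] w 55.2 gf 66.1 F [-0.5  0.1 -4.8]
over 31.6 [ 626.1 -129.1  149.1] w 55.4 gf 65.9 F [ 0.5  0.3 -2.6]
down 32.9 [ 626.9 -128.6   29.2] w 55.0 gf 66.1 F [ 0.1  0.  -2.6]
released 34.1 [ 625.8 -128.3  148.9] w 68.2 gf 0.0 F [ 0.4 -0.6 -0. ]
parked 36.5 [330.6 449.5 249.7] w 68.5 gf 0.0 F [0.2 0.2 0.6]
block ['top', 'side'] 14 [-3.5  2.5 -0.9] 0.896 | 19 [-5.2  1.1 -1.2] 0.882 | 24 [-6.8 -0.2 -1.4] 0.859 | 
palm ['side'] 14 [-1.6  5.1  1.4] 0.769 | 19 [-3.5  0.4  1.2] 0.762 | 24 [-5.9 -2.9  2.5] 0.757 | 
shoulder ['top', 'side'] 14 [0.5 1.8 0. ] 0.87 | 19 [-0.6  1.3 -0.3] 0.84 | 24 [-1.9  1.  -0.4] 0.794 | 
smoother ['top', 'side'] 14 [-0.   1.7 -1.6] 0.896 | 19 [-2.2  0.8 -1.7] 0.865 | 24 [-1.8  0.7 -2.8] 0.825 |
```

View pics/side3.png

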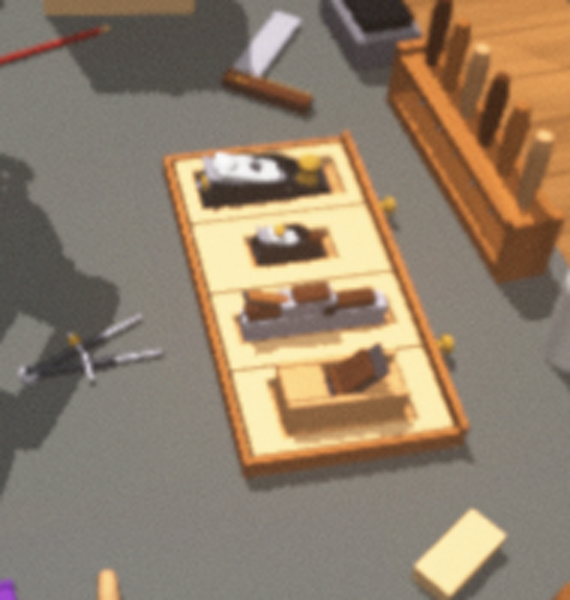

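View pics/top3.png

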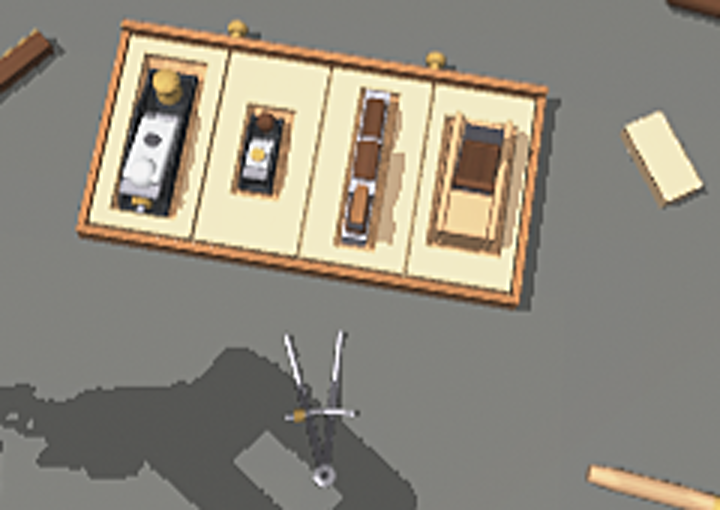

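```bash
python3 - <<'E'
from fit import *
from job import I,W
out=[]
for c in('top','side'):
    im=np.mean([get_image(c) for _ in range(6)],0).astype(np.uint8)[:,:,::-1]
    u,v=proj([*I['block'][:2],20],c)[0].astype(int)+(12 if c=='top' else 0,5 if c=='top' else 12)
    big=cv2.resize(im[v-40:v+40,u-40:u+40],(400,400),interpolation=cv2.INTER_CUBIC)
    n='block';x,y,a=I[n];a=np.radians(a);Lr,Wr=166/2,64/2
    for n,Lr,Wr in(('block',83,32),('palm',48,24)):
        x,y,a=I[n];a=np.radians(a)
        r=[(x+np.cos(a)*i-np.sin(a)*j,y+np.sin(a)*i+np.cos(a)*j,24) for i,j in((Lr,Wr),(Lr,-Wr),(-Lr,-Wr),(-Lr,Wr))]
        q=((proj(r,c)-[u-40,v-40]+.5)*5).astype(int);cv2.polylines(big,[q],True,(0,255,0),1)
    out.append(big)
cv2.imwrite('pics/blk.png',np.hstack(out))
E
```

```text
(no output)
```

View pics/blk.png

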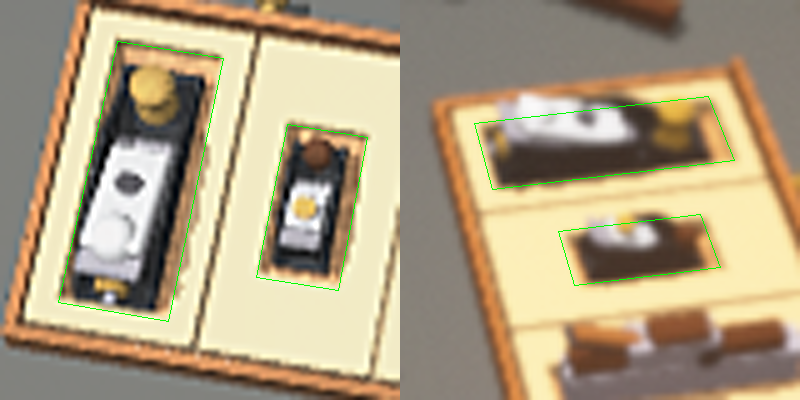

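The block plane sits toward the near end of its recess, and I can't rule out its heel resting on the rim. I'll regrip it, lift it slightly and set it 4 mm farther along.

```bash
python3 - <<'E'
from job import *
x,y,a=I['block'];x-=3.5;y+=1.5
R=[180,0,best(x,y,150,a)]
grip(70);goto([x,y,150],R);move_l([x,y,40],speed=150);move_l([x,y,26],speed=60);grip(40,50);o=st('grip')
if abs(o['grip_width']-48)<4:
    move_l([x,y,46],speed=80);o=st('up');c,s=np.cos(np.radians(a)),np.sin(np.radians(a))
    x+=4*c;y=I['block'][1]+4*s
    move_l([x,y,46],speed=50);move_l([x,y,27],speed=40);st('down')
grip(60);wait(.2);move_l([x,y,150],speed=150)
goto([330,450,250],[180,0,best(330,450,250,155)]);st('parked')
from fit import *
out=[]
for c in('top','side'):
    im=np.mean([get_image(c) for _ in range(6)],0).astype(np.uint8)[:,:,::-1]
    u,v=proj([*I['block'][:2],20],c)[0].astype(int)+((12,5) if c=='top' else (0,12))
    out.append(cv2.resize(im[v-40:v+40,u-40:u+40],(400,400),interpolation=cv2.INTER_CUBIC))
    n='plane_block'
M=masks(n,{c:proj([*I['block'][:2],35],c)[0] for c in CAL})
for z in(14,19,24): p,q=fit(n,M,I['block'],z);print(z,(p-I['block']).round(1),round(q,3))
cv2.imwrite('pics/blk2.png',np.hstack(out))
E
```

```text
grip 41.0 [652.5 176.2  26.6] w 46.5 gf 54.2 F [-0.5  0.2  1.6]
up 41.4 [651.6 176.   46.1] w 47.1 gf 53.7 F [-0.6 -0.8 -7.6]
down 42.2 [655.8 174.2  26.8] w 46.7 gf 54.0 F [-1.  -0.5 -5.4]
parked 45.3 [330.6 449.6 249.6] w 60.3 gf 0.0 F [ 0.1 -0.3 -0.5]
14 [ 0.2  2.5 -0. ] 0.895
19 [-2.2  0.2 -0.4] 0.883
24 [-2.5 -1.4 -1.3] 0.849
```

View pics/blk2.png

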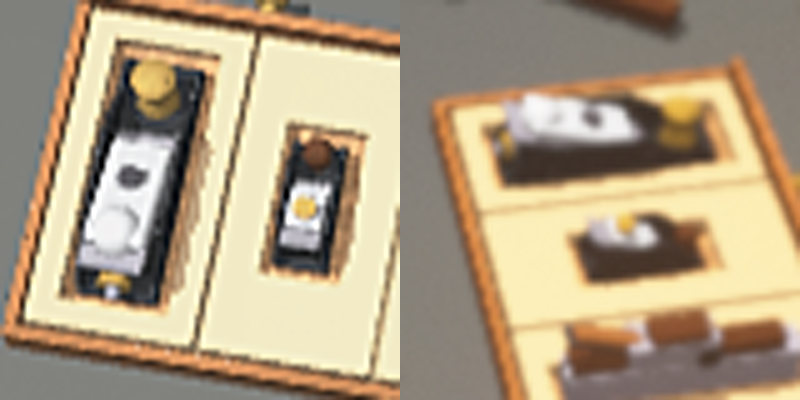

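Block is now centred, with cork showing at both ends. The palm plane has a gap at both ends in the side view. Shoulder and smoother fit best at floor height and centred.

```bash
python3 -c "
from station import *
print(sign_off())"
```

```text
the job is handed in; nothing more can be done
None
```

I put all four planes in their own recesses and handed the job in after about 46 s of robot time. The last pictures show each one down inside its recess, though the sign-off returned no verdict. I never touched the dividers, the try square or the purple look-alike.

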